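Hook the pliers rail into the slotted bench stand and press it down until it locks

ROBOT

A 7-joint arm with a two-finger parallel gripper is mounted at the origin on a cart in front of the work surface, level with it; the furniture and walls round the work are solid. World frame = base frame: x ahead of the robot, y to its left, z up, the work surface at z = 0. Lengths are in m, angles in rad, forces in N, time in s.
With the tool pointing down it reaches from about 0.35 to 0.9 m from the base axis. Payload 8.1 kg.
Tool frame: the origin (TCP) lies midway between the tips of the shut fingers; the grasp point (between the pads) lies 19 mm behind it; z points along the fingers, y is the line along which they close (so a half turn about z gives the same grasp; the last joint's range is limited). The gripper opens to 92 mm and grips with 3 to 60 N. Pads are 19 mm wide; open, the fingers measure 130 mm over their backs; the gripper's body (75 mm by 190 mm) begins 47 mm behind the grasp point.
Start: joints at [-1.257, 0.434, 0.025, 1.573, -0.012, 1.134, -0.075], TCP at [0.253, 0.571, 0.227] pointing down, gripper open.
Joint ranges: [-2.62, 2.62], [-0.44, 2.09], [-1.27, 1.32], [0.08, 2.57], [-1.32, 4.46], [0.12, 2], [-2.74, 2.74]. Speed limits (rad/s): [2.22, 2.22, 3.01, 3.01, 3.14, 3.14, 3.14].

INTERFACE

Orientations are given as a rotation vector (axis times angle).
In Python, from cell import arm gives the robot as it stands.
- The arm moves only by the tool carry_out, never from a script. Its arguments are lists of equal length, an entry for each row: "claw": the finger opening in cm, from 0 to 9.18; "delta_pos": the shift along the tool's x, y, z in cm, a list of three; "angular": the turn, a rotation vector about the tool's x, y, z in rad, a list of three. In form: {"claw": [claw, ...], "delta_pos": [[dx, dy, dz], ...], "angular": [[ax, ay, az], ...]}. A call has 1 to 20 rows; each row shifts and turns the commanded pose from where the row before left it, along the tool's axes as they then stand; what a row does not reach is not made up. A row lasts 1/10 s, in which the tool goes at most 50 mm and 8.59 degrees, less where a joint would pass 70% of its speed; a pose out of reach is approached as far as the arm can. A call with a gripper value outside its range is refused whole. The fingers move at their own pace and stop on an object; "force" is the grip in N (left out, the last holds). Time passes only in rows, so rows that do not move let the fingers close. It gives the time, the measured TCP pose, the force, the opening and the grip force at its end, in the units of the state.
- arm.observe(): the state, without advancing time (a new reading comes with each control period).
- arm.get_image(name): name is "scene" or "top" or "wrist"; returns a dict with "frame" (480x640x3 uint8, red, green, blue), "mtx" (3x3 intrinsics, pixels), "T" (4x4, takes a point from camera to world coordinates). Camera axes: x right, y down, z forward; pixel columns grow to the right and rows downward; lengths in m; the calibration is good to about 2 mm. The wrist camera is an equidistant fisheye: a pixel r from the principal point sees the ray r / f radians off the axis. A picture is of the moment at which its call begins. There is no depth.
- arm.sign_off(): hands the job in; it is judged then, once.
Trained networks look in a picture, given as the dict that the camera call returned (one of the last four; its "shot" number tells which), for a name from the list of things; names that differ only in an ending like _2 or _b are one class to them, and where a whole thing is asked for, a point or a joint stands for the part that bears it (a point fixed in the world has none). Each returns a list of dicts, best first, with "conf" (0 to 1); they miss things now and then, are a little off and sometimes report something else, mostly with a low value. They report only what shows in the picture. A call takes as long as a camera call.
- arm.look_for(label, picture): "centre" ([column, row] as shares, 0 to 1, of the picture: columns of its width, rows of its height, amid what is visible of it).
- arm.trace(label, picture): "region" (480x640 bool, what is visible of it) and "centre" ([column, row] as shares, 0 to 1, of the picture: columns of its width, rows of its height, amid what is visible of it).
- arm.place_of(label, picture): "centre" ([column, row] as shares, 0 to 1, of the picture: columns of its width, rows of its height: a listed point, or the origin of a listed thing).
The state is a dict: "clock": time; "joints": joint angles; "dq": joint speeds; "joint_efforts": joint torques, N m; "position": TCP position; "ee_rot": TCP orientation; "force": force on the tool from outside, world axes, zero at the start; "ft_torque": the same for the moment, N m; "width": opening from 0.0 (shut) to 1.0 (fully open); "gripper_force": force on a finger pad.
Only numpy, scipy, OpenCV 4.12 (cv2) and the standard library are available. Lean on these libraries where they do the work, as an engineer would, in place of code of your own. Each camera call takes 0.05 s, during which the arm holds its last target. There are 200 camera calls.

TASK

Clip the loose pliers rail back into the slotted stand: pass its hooked tabs into the slots of both posts, the upper tabs into the topmost slots, then push it down until it is fully home and the spring catch on each post has sprung back over it. The posts telescope, so their exact height has to be felt for; do it gently, without forcing the thin sheet metal, then let go of the rail and leave the tin and the wooden ring clamp where they lie.

Things in the scene. Friction and masses are not known exactly. Their poses are not given: they have to be found in the camera images.
- rail: Loose grey pliers rail, 0.34 kg, standing on the bench the way it hangs: two upright cheeks (50 deep, 4 thick, 96 high, at y +-85 mm) joined by a flat bar and, low at the back, a thin rod. Origin: midway between the cheeks, at their underside, in the plane of their rear edges. x to the rear (tab side, away from the robot), y along the bar, z up. Each cheek has two hooked tabs behind.
- rail_grip (a point): Centre of the rail's flat bar, at x -32, z 68 mm of the rail: 12 mm thick in x, 24 high, 166 long, free for fingers in front and behind. Grip it firmly across x: pushed hard at the tabs, the rail rocks in the grip.
- rail_tab (a point): Rear end of the upper left tab's neck (x 9, y 85, z 88 mm of the rail). Tabs: 4 thick in y; necks z 84 to 92 and z 16 to 24, reaching 9 mm back; at the neck's end a 4 mm hook goes 14 mm down below the neck, 5 mm clear of the cheek's edge, its lowest 6 mm (toe) bent 2 mm back as a lead-in. A tab is 22 mm high overall. The right cheek has the same.
- rail_lug (a point): Outer top edge of the wedge-shaped lug on the left cheek's outer face (mirrored on the right): x -14 to -3 mm, flat on top at z 52, there 5.5 mm proud, sloping in to nothing at z 39.
- rack: Dark stand, fixed on the bench: foot 115 x 236 x 9 mm (x -31 to 85), two slotted posts at y +-85 mm, 28 wide, x 0 to 24, flat cap tops at z 190.5 at mid height. Origin: on the bench top, midway between the posts, in the plane of their front faces; x to the rear, y to the left post, z up. Both posts telescope together, clamped up to 5.5 mm above or below mid height; the pose hides it: feel for it.
- rack_slot (a point): Middle of the lower edge of the left post's topmost slot, z 154 mm, if the posts are at mid height. Slots in the 3 mm front sheet: 8 wide, 24 high, four a post, 34 mm apart. Upper tabs go in the topmost, lower tabs in the third from the top. Tabs pass only with the rail 14 to 16 mm above home; tabs that miss stop 9 mm short. Try heights with a light push.
- rack_seat (a point): Where the rail's origin is when home with the posts at mid height (70 mm above the bench, at the post faces; add the posts' -5.5 to 5.5 mm). Axes: the stand's. Once in to the post faces the rail goes straight down, with 2 mm play in x, till the necks rest on the slots' lower edges. Passing both catches takes about 10 to 18 N down; over 30 N between rail and stand is forcing.
- catch_left (a joint): Bevelled spring bolt in a black housing on the left (+y) post's face, outside the cheek. 0 = fully out; grows (m) as it is pushed outwards, to about 0.0045 while the rail's lug passes over the last 13 mm; spring 2 to 3 N. It reads about 0 both before the lug reaches it and once it has snapped back over the lug.
- catch_right (a joint): The same spring catch on the right (-y) post, mirrored.
- tin: Round cream tin, 56 mm across, 28 high, behind the stand; origin under its centre. Leave it alone (15 mm at most).
- clamp: Wooden ring clamp, 144 mm long (its y axis), 28 wide, 24 high, lying to the right of the rail; origin under its centre. Leave it alone (15 mm at most).

How it is judged:
On the way, in this order (a step that is already met when the one before it is completed fails the run):
1. the four tabs are through the slots, the rail still raised above its home place (x of rail in the frame of rack_seat between -0.0055 and 0.002 m and y of rail in the frame of rack_seat between -0.004 and 0.004 m and z of rail in the frame of rack_seat between 0.006 and 0.024 m and angle between the y axis of rail and the y axis of rack_seat, either way round below 0.06 rad), for 0.1 s.
2. pressing the rail down pushes a spring catch aside (value of joint any of catch_left, catch_right above 0.003 m), for 0.02 s.
At the end, for the whole second after the job is handed in: The rail hangs home: its origin at most 4 mm in front of the post faces (2 mm behind), 4 mm off the middle, 7 mm from rack_seat in height (post height included); level within 0.05 rad, in line within 0.04 rad; both catches back within 1.8 mm of fully out; still and released (x of rail in the frame of rack_seat between -0.004 and 0.002 m and y of rail in the frame of rack_seat between -0.004 and 0.004 m and z of rail in the frame of rack_seat between -0.007 and 0.007 m and angle between the y axis of rail and the y axis of rack_seat, either way round below 0.04 rad and angle between rail's own z axis and vertical below 0.05 rad and value of joint each of catch_left, catch_right below 0.0018 m and linear speed of rail below 0.01 m/s); the robot touches nothing.
It fails at once if the rail is forced against the stand with more than 30 N (contact force between rail and rack above 30 N).
It fails at once if the wooden ring clamp is pushed more than 15 mm (distance of clamp from where it was at the start of the episode above 0.015 m).
It fails at once if the round tin is pushed more than 15 mm (distance of tin from where it was at the start of the episode above 0.015 m).
It also fails if it takes over 51 s, if anything falls off the work surface, if the arm or the gripper's body presses on something with over 40 N, if the wrist force passes 120 N, or if a joint passes its speed limit or range.

## Working session

There is one attempt and no reset: what is moved stays moved. The work goes in short steps, Python scripts to look and compute and a tool call to move; the robot and the scene stay as the last step left them, time stands still between calls to the robot, and variables do not carry over. Pictures are saved under pics/ and viewed, at most 10 in all, crops included, and the job is handed in when it is done.

Besides the shell and the picture viewer there is one more tool, called after "Emit:" as name(argument=value, ...), one argument or row to a line, values as JSON. carry_out: Moves the arm, as the interface text tells. Its arguments: {"type":"object","properties":{"claw":{"type":"array","items":{"type":"number"}},"delta_pos":{"type":"array","items":{"type":"array","items":{"type":"number"}}},"angular":{"type":"array","items":{"type":"array","items":{"type":"number"}}},"force":{"type":"number"}},"required":["claw","delta_pos","angular"]}

```bash
mkdir -p pics; ls
python3 - <<'E'
from cell import arm
import cv2,numpy as np
s=arm.observe(); print({k:np.round(v,3).tolist() for k,v in s.items()})
for n in ["scene","top"]:
    p=arm.get_image(n); cv2.imwrite(f"pics/{n}0.png",p["frame"][:,:,::-1])
    print(n,np.round(p["mtx"],1).tolist(),np.round(p["T"],3).tolist())
    for l in ["rail","rail_grip","rail_tab","rail_lug","rack","rack_slot","rack_seat","tin","clamp"]:
        r=arm.place_of(l,p); print(l,[(np.round(np.array(q["centre"])*[640,480],1).tolist(),round(q["conf"],2)) for q in r[:2]])
E
```

```text
pics
{'clock': 0.0, 'joints': [-1.257, 0.435, 0.025, 1.574, -0.012, 1.134, -0.075], 'dq': [-0.001, 0.001, -0.001, -0.001, -0.0, -0.001, 0.001], 'joint_efforts': [0.001, -66.785, 0.986, -31.445, -0.061, 0.043, 0.0], 'position': [0.253, 0.571, 0.226], 'ee_rot': [-0.65, -3.073, 0.003], 'force': [-0.033, 0.427, -0.386], 'ft_torque': [-0.003, -0.033, 0.023], 'gripper_force': 0.0, 'width': 1.002}
scene [[574.7, 0.0, 307.6], [0.0, 574.7, 237.2], [0.0, 0.0, 1.0]] [[0.888, -0.273, 0.369, 0.26], [-0.459, -0.561, 0.689, -1.018], [0.018, -0.782, -0.624, 0.702], [0.0, 0.0, 0.0, 1.0]]
rail [([236.6, 296.6], 0.89)]
rail_grip [([213.2, 272.1], 0.62)]
rail_tab [([230.1, 228.2], 0.76), ([295.5, 238.7], 0.44)]
rail_lug [([221.4, 240.1], 0.77)]
rack [([296.6, 269.9], 0.97)]
rack_slot [([290.5, 174.7], 0.59)]
rack_seat [([293.9, 245.2], 0.7)]
tin [([353.7, 241.9], 0.91), ([230.9, 226.6], 0.42)]
clamp [([274.5, 396.5], 0.83)]
top [[517.6, 0.0, 322.0], [0.0, 517.6, 229.4], [0.0, 0.0, 1.0]] [[-0.001, -0.995, 0.098, 0.499], [-1.0, 0.003, 0.02, -0.376], [-0.021, -0.098, -0.995, 0.958], [0.0, 0.0, 0.0, 1.0]]
rail [([308.9, 290.5], 0.56), ([258.2, 268.1], 0.25)]
rail_grip [([303.8, 304.8], 0.67)]
rail_tab [([260.0, 270.7], 0.69)]
rail_lug [([261.4, 278.4], 0.84)]
rack [([297.9, 217.9], 0.73)]
rack_slot [([243.6, 189.9], 0.57)]
rack_seat [([297.4, 211.3], 0.59)]
tin [([287.3, 148.3], 0.77)]
clamp [([424.5, 296.4], 0.75)]
```

View pics/scene0.png

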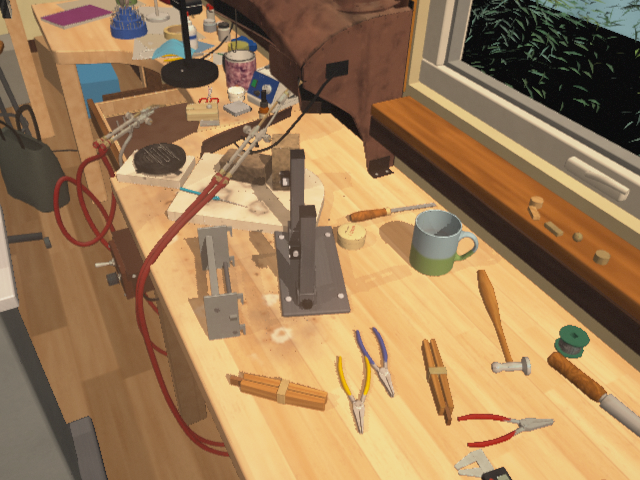

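View pics/top0.png

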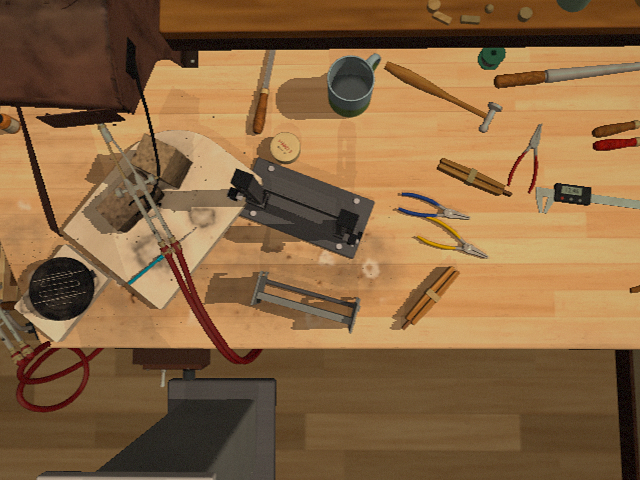

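```bash
cat > h.py <<'E'
import numpy as np
from scipy.optimize import least_squares
from scipy.spatial.transform import Rotation as R
def tri(obs):  # obs: list of (picture, [col,row] px); -> point, worst ray miss (m)
    A=np.zeros((3,3));b=np.zeros(3);L=[]
    for p,c in obs:
        d=np.linalg.inv(p["mtx"])@[c[0],c[1],1]; d=p["T"][:3,:3]@d; d/=np.linalg.norm(d); o=p["T"][:3,3]
        P=np.eye(3)-np.outer(d,d); A+=P;b+=P@o;L.append((P,o))
    x=np.linalg.solve(A,b); return x,max(np.linalg.norm(P@(x-o)) for P,o in L)
def proj(p,X):
    q=np.linalg.inv(p["T"])@np.append(X,1); q=p["mtx"]@q[:3]; return q[:2]/q[2]
def best(arm,l,p,f="place_of"):
    r=getattr(arm,f)(l,p); return (np.array(r[0]["centre"])*[640,480],r[0]["conf"]) if r else (None,0)
E
python3 - <<'E'
from cell import arm
from h import *
P=[arm.get_image(n) for n in ["scene","top"]]
loc={"rail":{"rail":(0,0,0),"rail_grip":(-.032,0,.068),"rail_tab":(.009,.085,.088),"rail_lug":(-.0085,.0915,.052)},
"rack":{"rack":(0,0,0),"rack_slot":(0,.085,.154),"rack_seat":(0,0,.070)}}
for body,d in loc.items():
    obs=[]
    for l,v in d.items():
        o=[(p,best(arm,l,p)[0]) for p in P]; 
        if all(c is not None for _,c in o): x,m=tri(o); print(l,x.round(4),round(m*1e3,1))
        obs+=[(p,c,np.array(v)) for p,c in o if c is not None]
    f=lambda q:np.concatenate([proj(p,R.from_euler('z',q[3]).apply(v)+q[:3])-c for p,c,v in obs])
    z0=[.5,-.35,0,0]
    s=least_squares(f,z0,loss="soft_l1",f_scale=3); print(body,s.x.round(4),f(s.x).round(1))
for l in ["tin","clamp"]: print(l,tri([(p,best(arm,l,p)[0]) for p in P]))
E
```

```text
rail [ 0.4791 -0.3357  0.0048] 7.2
rail_tab [ 0.5175 -0.2503  0.0834] 0.7
rail_lug [ 0.4995 -0.252   0.0565] 2.2
rail [ 0.4854 -0.3347 -0.0007 -0.2632] [-0.8  0.9  1.  -7.2 -0.1  1.7  0.5 -0.2  2.3  1.1 -1.8 -0.4 -3.6 -2.1]
rack [ 0.6118 -0.3159  0.0015] 1.6
rack_slot [ 0.6385 -0.233   0.1549] 2.2
rack_seat [ 0.6115 -0.3158  0.0703] 3.2
rack [ 0.6119 -0.3152  0.0009 -0.3144] [ 0.8 -0.1 -0.7  0.8  1.4  0.3  0.4  1.5  1.9 -0.8 -1.1  1.4]
tin (array([ 0.74510579, -0.29168991,  0.00127629]), np.float64(0.0008700187476415138))Traceback (most recent call last):
  File "<stdin>", line 15, in <module>
  File "h.py", line 7, in tri
    d=np.linalg.inv(p["mtx"])@[c[0],c[1],1]; d=p["T"][:3,:3]@d; d/=np.linalg.norm(d); o=p["T"][:3,3]
                               ~^^^
TypeError: 'NoneType' object is not subscriptable
```

The scene shows the rail standing at (220,280) in front of the dark stand at (310,250), with the tin behind at (350,235) and a clamp at (280,392). The top view shows the rail's bar from (262,285) to (355,315) and the posts near (243,185) and (348,228). This agrees with the fitted poses. I'll refine both with silhouette fits.

```bash
cat >> h.py <<'E'
import cv2
from scipy.optimize import minimize
def box(x0,x1,y0,y1,z0,z1): return np.array([(x,y,z) for x in(x0,x1) for y in(y0,y1) for z in(z0,z1)])/1e3
RAIL=[box(-50,0,s*85-2,s*85+2,0,96) for s in(1,-1)]+[box(-38,-26,-83,83,56,80)]+[box(0,9,s*85-2,s*85+2,z,z+8) for s in(1,-1) for z in(16,84)]+[box(5,9,s*85-2,s*85+2,z-14,z) for s in(1,-1) for z in(16,84)]
RACK=[box(-31,85,-118,118,0,9)]+[box(0,24,s*85-14,s*85+14,0,190.5) for s in(1,-1)]
def render(p,parts,q,S=4):
    m=np.zeros((480*S,640*S),np.uint8)
    for b in parts:
        W=R.from_euler('z',q[2]).apply(b)+[q[0],q[1],0]
        px=np.array([proj(p,w) for w in W])
        cv2.fillConvexPoly(m,cv2.convexHull(np.round((px+.5)*S-.5).astype(np.int32)),255)
    return cv2.resize(m,(640,480),interpolation=cv2.INTER_AREA)/255.
def fit(views,parts,q0):
    f=lambda q:sum(np.abs(render(p,parts,q)-g).sum()/g.sum() for p,g in views)
    s=minimize(f,q0,method="Nelder-Mead",options=dict(initial_simplex=np.array(q0)+np.array([[0,0,0],[.006,0,0],[0,.006,0],[0,0,.04]]),xatol=1e-4,fatol=1e-4))
    return s.x,s.fun
E
python3 - <<'E'
from cell import arm
from h import *
P=[arm.get_image(n) for n in ["scene","top"]]
for l,parts,q0 in [("rail",RAIL,[.4854,-.3347,-.2632]),("rack",RACK,[.6119,-.3152,-.3144])]:
    V=[]
    for p in P:
        r=arm.trace(l,p); V.append((p,r[0]["region"].astype(float))); print(l,r[0]["conf"],r[0]["region"].sum())
    q=[fit(V,parts,q0),fit(V[:1],parts,q0),fit(V[1:],parts,q0)]
    for a in q: print(a[0].round(4),round(a[1],3))
    for i,(p,g) in enumerate(V):
        im=p["frame"][:,:,::-1].copy(); e=render(p,parts,q[0][0]); im[cv2.Canny((e*255).astype(np.uint8),100,200)>0]=(0,255,0)
        c=cv2.findContours(g.astype(np.uint8),0,1)[0]; cv2.drawContours(im,c,-1,(0,0,255),1)
        im=im[180:350,160:400] if i==0 else im[130:340,200:400]
        cv2.imwrite(f"pics/{l}_{i}.png",im)
E
python3 -c "
import cv2,numpy as np
t=[cv2.resize(cv2.imread(f'pics/{l}_{i}.png'),(400,300),interpolation=1) for i in (0,1) for l in ('rail','rack')]
cv2.imwrite('pics/ov.png',np.vstack([np.hstack(t[:2]),np.hstack(t[2:])]))"
```

```text
rail 0.89 3057
rail 0.93 1668
[ 0.4838 -0.3358 -0.2719] 0.458
[ 0.4837 -0.337  -0.2715] 0.114
[ 0.4838 -0.336  -0.2759] 0.339
rack 0.71 7187
rack 0.89 7927
[ 0.6091 -0.3138 -0.3715] 0.149
[ 0.6085 -0.3138 -0.3689] 0.07
[ 0.6092 -0.3143 -0.37  ] 0.079
```

View pics/ov.png

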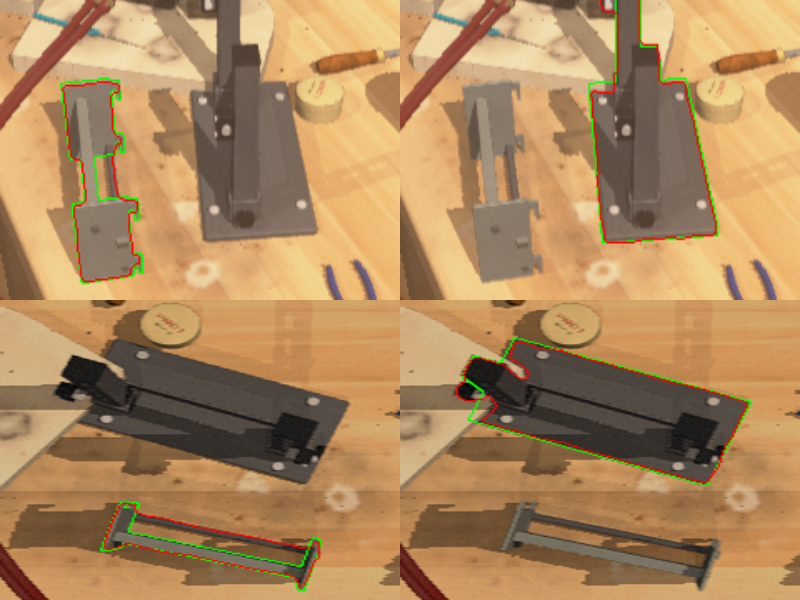

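The overlays fit both bodies closely: rail outline at left, stand at right. The hose fixture lies near my path, so I'll check its height and work out the approach.

Run:
```python
from cell import arm
from h import *
P=[arm.get_image(n) for n in ["scene","top"]]
for a,b in [((220,182),(172,248)),((293,97),(103,125)),((150,290),(235,358)),((215,188),(168,245))]: print(tri([(P[0],a),(P[1],b)]))
s=arm.observe(); T=R.from_rotvec(s["ee_rot"]).as_matrix(); print(T.round(3), s["position"])
yaw=-.273
for flip in (0,1):
    y=np.array([np.cos(yaw),np.sin(yaw),0])*(1-2*flip); z=np.array([0,0,-1.]); x=np.cross(y,z)
    G=np.c_[x,y,z]; print("turn",R.from_matrix(T.T@G).as_rotvec().round(3))
d=np.array([.453,-.3274,.049])-s["position"]; print(d.round(3),(T.T@d*100).round(2))
```

```text
(array([ 0.55354546, -0.10079585,  0.08016354]), np.float64(0.0009293775359872229))
(array([ 0.74254948, -0.02542104,  0.18948835]), np.float64(0.00574857477182099))
(array([ 0.35933427, -0.19032197, -0.05270436]), np.float64(0.00904083883834531))
(array([ 0.55421525, -0.08392426,  0.05604857]), np.float64(0.007422008894617652))
[[-0.914  0.405  0.   ]
 [ 0.405  0.914  0.   ]
 [-0.     0.    -1.   ]] [0.25307319 0.57148641 0.22676051]
turn [0.    0.    1.427]
turn [-0.     0.    -1.715]
[ 0.2   -0.899 -0.178] [-54.68 -74.1   17.77]
```

Run:
```python
from cell import arm
from h import *
s=arm.observe(); T=R.from_rotvec(s["ee_rot"]); N=26;w=1.427/N
M=sum((T*R.from_rotvec([0,0,w*i])).as_matrix() for i in range(N))
d=np.linalg.solve(M,np.array([.453,-.3274,.227])-s["position"]); print((d*100).round(3),w)
```

```text
[-3.742e+00 -9.510e-01 -1.000e-03] 0.054884615384615386
```

Emit:
carry_out(
  claw=[6,6,6,6,6,6,6,6,6,6,6,6,6],
  delta_pos=[
    [-3.74,-0.95,0],
    [-3.74,-0.95,0],
    [-3.74,-0.95,0],
    [-3.74,-0.95,0],
    [-3.74,-0.95,0],
    [-3.74,-0.95,0],
    [-3.74,-0.95,0],
    [-3.74,-0.95,0],
    [-3.74,-0.95,0],
    [-3.74,-0.95,0],
    [-3.74,-0.95,0],
    [-3.74,-0.95,0],
    [-3.74,-0.95,0],
  ],
  angular=[
    [0,0,0.055],
    [0,0,0.055],
    [0,0,0.055],
    [0,0,0.055],
    [0,0,0.055],
    [0,0,0.055],
    [0,0,0.055],
    [0,0,0.055],
    [0,0,0.055],
    [0,0,0.055],
    [0,0,0.055],
    [0,0,0.055],
    [0,0,0.055],
  ],
)

```text
clock: 3.7
position: [0.5207, 0.158, 0.2269]
ee_rot: [1.687, 2.65, 0.001]
force: [0.6, -0.8, 0.4]
width: 0.649
gripper_force: 0.0
```

Emit:
carry_out(
  claw=[6,6,6,6,6,6,6,6,6,6,6,6,6,6],
  delta_pos=[
    [-3.74,-0.95,0],
    [-3.74,-0.95,0],
    [-3.74,-0.95,0],
    [-3.74,-0.95,0],
    [-3.74,-0.95,0],
    [-3.74,-0.95,0],
    [-3.74,-0.95,0],
    [-3.74,-0.95,0],
    [-3.74,-0.95,0],
    [-3.74,-0.95,0],
    [-3.74,-0.95,0],
    [-3.74,-0.95,0],
    [-3.74,-0.95,0],
    [0,0,0],
  ],
  angular=[
    [0,0,0.055],
    [0,0,0.055],
    [0,0,0.055],
    [0,0,0.055],
    [0,0,0.055],
    [0,0,0.055],
    [0,0,0.055],
    [0,0,0.055],
    [0,0,0.055],
    [0,0,0.055],
    [0,0,0.055],
    [0,0,0.055],
    [0,0,0.054],
    [0,0,0],
  ],
)

```text
clock: 5.1
position: [0.4481, -0.3325, 0.2274]
ee_rot: [2.512, 1.882, -0.003]
force: [-0.5, 0.1, -0.4]
width: 0.651
gripper_force: 0.0
```

```bash
cat >> h.py <<'E'
def goal(arm,pos,yaw):
    "tool-frame cm and turn to bring TCP to pos, tool y along yaw, pointing down"
    s=arm.observe(); T=R.from_rotvec(s["ee_rot"]).as_matrix()
    y=np.array([np.cos(yaw),np.sin(yaw),0]); z=np.array([0,0,-1.]); G=np.c_[np.cross(y,z),y,z]
    print("at",s["position"].round(4),"t",round(s["clock"],2),"F",s["force"].round(1),"w",round(float(s["width"])*9.18,2),"g",round(float(s["gripper_force"]),1))
    print("shift cm",(T.T@(np.array(pos)-s["position"])*100).round(2),"turn",R.from_matrix(T.T@G).as_rotvec().round(4))
E
python3 - <<'E'
from cell import arm
from h import *
p=arm.get_image("wrist"); cv2.imwrite("pics/w1.png",p["frame"][:,:,::-1])
goal(arm,[.453,-.3274,.049],-.273)
E
```

```text
at [ 0.4499 -0.3296  0.227 ] t 5.15 F [-0.6  0.9 -0.5] w 6.02 g 0.0
shift cm [ 0.32  0.23 17.8 ] turn [ 0.0003  0.0012 -0.0076]
```

View pics/w1.png

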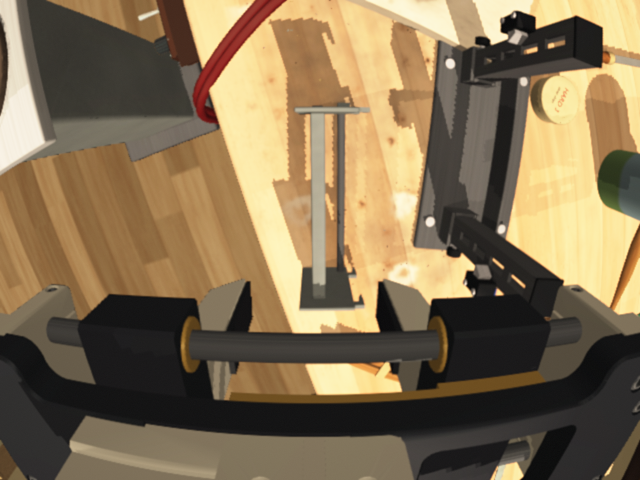

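Emit:
carry_out(
  claw=[6,6,6,6,6,6,6,6,6,6,6],
  delta_pos=[
    [0.32,0.23,1],
    [0,0,2],
    [0,0,3],
    [0,0,3],
    [0,0,3],
    [0,0,2.5],
    [0,0,1.5],
    [0,0,1],
    [0,0,0.8],
    [0,0,0],
    [0,0,0],
  ],
  angular=[
    [0,0,-0.0076],
    [0,0,0],
    [0,0,0],
    [0,0,0],
    [0,0,0],
    [0,0,0],
    [0,0,0],
    [0,0,0],
    [0,0,0],
    [0,0,0],
    [0,0,0],
  ],
)

```text
clock: 6.25
position: [0.4553, -0.3244, 0.0491]
ee_rot: [2.497, 1.906, 0.001]
force: [-0.2, -0.2, -0.2]
width: 0.654
gripper_force: 0.0
```

Emit:
carry_out(
  claw=[4.5,3,2,1,0.5,0.5,0.5,0.5,0.5,0.5],
  delta_pos=[
    [0,0,0],
    [0,0,0],
    [0,0,0],
    [0,0,0],
    [0,0,0],
    [0,0,0],
    [0,0,0],
    [0,0,0],
    [0,0,0],
    [0,0,0],
  ],
  angular=[
    [0,0,0],
    [0,0,0],
    [0,0,0],
    [0,0,0],
    [0,0,0],
    [0,0,0],
    [0,0,0],
    [0,0,0],
    [0,0,0],
    [0,0,0],
  ],
  force=50,
)

```text
clock: 7.25
position: [0.4547, -0.3243, 0.0486]
ee_rot: [-2.498, -1.905, 0.0]
force: [-1.1, -0.1, -0.5]
width: 0.128
gripper_force: 50.0
```

Run:
```python
from cell import arm
from h import *
goal(arm,[.453,-.3274,.049],-.273)
print(arm.observe()["ee_rot"])
for n in ["scene","top"]:
    p=arm.get_image(n); r=arm.trace("rail",p)
    print(n, r[0]["conf"] if r else None, *[best(arm,l,p) for l in ["rail_tab","rail_lug"]])
```

```text
at [ 0.4547 -0.3243  0.0486] t 7.25 F [-1.1 -0.1 -0.5] w 1.17 g 50.0
shift cm [-0.34 -0.08 -0.04] turn [-0.0003 -0.0001  0.0055]
[-2.49761603e+00 -1.90519711e+00  1.33991388e-04]
scene 0.95 (None, 0) (array([222.912, 243.792]), 0.78)
top 0.94 (None, 0) (None, 0)
```

Run:
```python
from cell import arm
from h import *
goal(arm,[.5525,-.2882,.1336],-.3705)
P=[arm.get_image(n) for n in ["scene","top"]]
V=[(p,arm.trace("rack",p)[0]["region"].astype(float)) for p in P]
def parts(h): return [RACK[0]]+[box(0,24,s*85-14,s*85+14,0,190.5+h) for s in(1,-1)]
for vs,n in [(V,"both"),(V[:1],"scene"),(V[1:],"top")]:
    print(n,[(h,round(fit(vs,parts(h),[.6091,-.3138,-.3705])[1],4)) for h in (-6,-4,-2,0,2,4,6)])
```

```text
at [ 0.4547 -0.3243  0.0487] t 7.65 F [-1.   0.8 -2. ] w 1.16 g 50.0
shift cm [ 6.07  8.47 -8.5 ] turn [-3.00e-04 -1.00e-04  1.03e-01]
both [(-6, np.float64(0.1443)), (-4, np.float64(0.1415)), (-2, np.float64(0.1355)), (0, np.float64(0.1302)), (2, np.float64(0.1284)), (4, np.float64(0.1299)), (6, np.float64(0.1355))]
scene [(-6, np.float64(0.0808)), (-4, np.float64(0.0774)), (-2, np.float64(0.0746)), (0, np.float64(0.0712)), (2, np.float64(0.0701)), (4, np.float64(0.0709)), (6, np.float64(0.0753))]
top [(-6, np.float64(0.062)), (-4, np.float64(0.0607)), (-2, np.float64(0.0599)), (0, np.float64(0.0591)), (2, np.float64(0.058)), (4, np.float64(0.0583)), (6, np.float64(0.0567))]
```

Emit:
carry_out(
  claw=[0.5,0.5,0.5,0.5,0.5,0.5,0.5,0.5,0.5,0.5,0.5,0.5,0.5,0.5,0.5,0.5],
  delta_pos=[
    [0,0,-0.7],
    [0,0,-2],
    [0,0,-2],
    [0,0,-2],
    [0,0,-1.5],
    [0,0,-0.5],
    [0.57,0.97,0],
    [1.5,2,0],
    [1.5,2,0],
    [1.5,2,0],
    [1,1.5,0],
    [0,0,0],
    [0,0,0],
    [0,0,0],
    [0,0,0],
    [0,0,0],
  ],
  angular=[
    [0,0,0],
    [0,0,0],
    [0,0,0],
    [0,0,0],
    [0,0,0],
    [0,0,0],
    [0,0,0],
    [0,0,0],
    [0,0,0],
    [0,0,0],
    [0,0,0],
    [0,0,0.034],
    [0,0,0.034],
    [0,0,0.035],
    [0,0,0],
    [0,0,0],
  ],
)

```text
clock: 9.45
position: [0.552, -0.2886, 0.1357]
ee_rot: [-2.593, -1.773, 0.0]
force: [-0.4, -0.4, -3.3]
width: 0.127
gripper_force: 50.0
```

Run:
```python
from cell import arm
from h import *
goal(arm,[.5525,-.2882,.1356],-.3705)
P=[arm.get_image(n) for n in ["scene","top"]]
for i,p in enumerate(P):
    for l in ["rail_tab","rail_lug","rail","rack_slot"]: print(l,best(arm,l,p))
    cv2.imwrite(f"pics/pre{i}.png",cv2.resize(p["frame"][140:320,190:390,::-1] if i==0 else p["frame"][140:290,220:400,::-1],None,fx=4 if i==0 else 4,fy=4,interpolation=2)[:600])
# rail silhouettes: fit y along bar only etc.
s=arm.observe()
import h
V=[(p,arm.trace("rail",p)) for p in P]; V=[(p,r[0]["region"].astype(float)) for p,r in V if r]
rod=[box(-8,-2,-83,83,15,21)]
up=[b+[0,0,s["position"][2]-.0486] for b in RAIL]
for vs in (V,V[:1],V[1:]): q,f=fit(vs,up,[.5822,-.3028,-.3705]); d=q[:2]-[.6091,-.3138]; u=np.array([np.cos(-.3705),np.sin(-.3705)]); print(q.round(4),round(f,3),"in rack",(d@u).round(4),(d@[-u[1],u[0]]).round(4))
```

```text
at [ 0.552  -0.2886  0.1357] t 9.45 F [-0.4 -0.4 -3.3] w 1.16 g 50.0
shift cm [0.06 0.03 0.01] turn [-0.0002  0.0001 -0.0006]
rail_tab (None, 0)
rail_lug (array([267.904, 180.288]), 0.86)
rail (array([275.52 , 232.176]), 0.8)
rack_slot (array([291.008, 171.888]), 0.94)
rail_tab (None, 0)
rail_lug (array([304.32 , 220.512]), 0.25)
rail (None, 0)
rack_slot (None, 0)
[ 0.5799 -0.3032 -0.3701] 2.932 in rack -0.031 -0.0007
[ 0.5799 -0.3052 -0.3838] 0.645 in rack -0.0303 -0.0026
[ 0.5801 -0.3026 -0.3593] 2.282 in rack -0.0311 -0.0001
```

View pics/pre1.png

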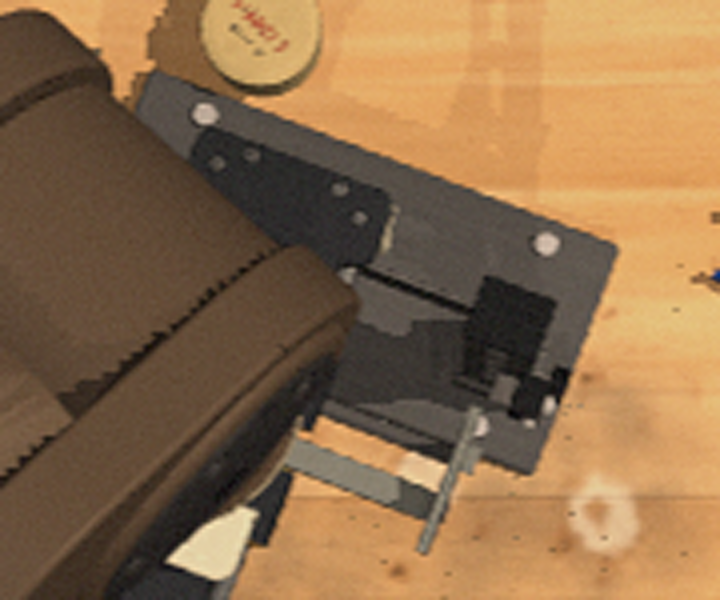

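View pics/pre0.png

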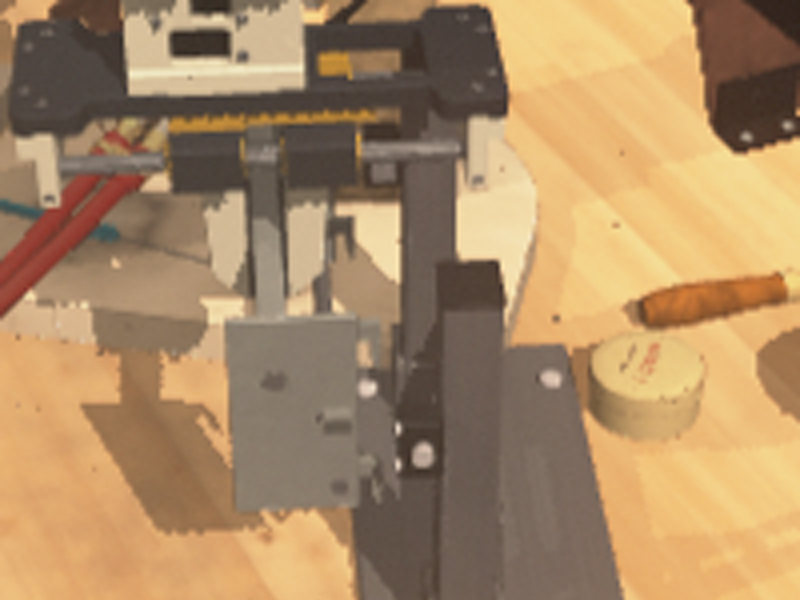

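In pre1 the right cheek's top edge runs (425,550)–(478,410), and its extension passes through the right post's cap centre at about (511,325), so lateral alignment is good. Pre0 shows the tabs facing the posts, still about 30 mm off. I'll advance and push lightly.

Emit:
carry_out(
  claw=[0.5,0.5,0.5,0.5,0.5,0.5],
  delta_pos=[
    [0.05,0.4,0],
    [0,0.6,0],
    [0,0.5,0],
    [0,0.3,0],
    [0,0,0],
    [0,0,0],
  ],
  angular=[
    [0,0,0],
    [0,0,0],
    [0,0,0],
    [0,0,0],
    [0,0,0],
    [0,0,0],
  ],
)

```text
clock: 10.65
position: [0.5694, -0.2944, 0.1356]
ee_rot: [-2.592, -1.774, 0.0]
force: [-0.6, 0.4, -3.2]
width: 0.124
gripper_force: 50.0
```

Emit:
carry_out(
  claw=[0.5,0.5,0.5,0.5,0.5],
  delta_pos=[
    [0,0.1,0],
    [0,0.1,0],
    [0,0.1,0],
    [0,0.1,0],
    [0,0,0],
  ],
  angular=[
    [0,0,0],
    [0,0,0],
    [0,0,0],
    [0,0,0],
    [0,0,0],
  ],
)

```text
clock: 11.15
position: [0.5722, -0.2957, 0.1355]
ee_rot: [-2.591, -1.773, 0.002]
force: [-5.5, 0.2, -1.4]
width: 0.129
gripper_force: 50.1
```

```bash
cat >> h.py <<'E'
def st(arm):
    s=arm.observe(); u=np.array([np.cos(-.3705),np.sin(-.3705)]); v=np.array([-u[1],u[0]])
    d=s["position"][:2]-[.6091,-.3138]; F=s["force"]
    y=R.from_rotvec(s["ee_rot"]).as_matrix()[:,1]
    print("rail in rack: x %.1f y %.1f z %.1f mm"%((d@u+.032)*1e3,(d@v-.0034)*1e3,(s["position"][2]-.0486)*1e3),"F x %.1f y %.1f z %.1f"%(F[:2]@u,F[:2]@v,F[2]),"yaw %.4f"%np.arctan2(y[1],y[0]),"tq",s["ft_torque"].round(2),"t",round(s["clock"],2))
E
python3 -c "
from cell import arm; from h import *; st(arm)"
```

```text
rail in rack: x -8.9 y 0.1 z 86.9 mm F x -5.2 y -1.8 z -1.4 yaw -0.3706 tq [0.18 1.18 0.45] t 11.15
```

Emit:
carry_out(
  claw=[0.5,0.5,0.5,0.5,0.5,0.5],
  delta_pos=[
    [0,-0.25,0],
    [0,0,-0.15],
    [0,0.15,0],
    [0,0.1,0],
    [0,0.05,0],
    [0,0,0],
  ],
  angular=[
    [0,0,0],
    [0,0,0],
    [0,0,0],
    [0,0,0],
    [0,0,0],
    [0,0,0],
  ],
)

```text
clock: 11.75
position: [0.5726, -0.2959, 0.1371]
ee_rot: [-2.591, -1.773, 0.002]
force: [-7.4, 1.1, 0.6]
width: 0.126
gripper_force: 50.2
```

```bash
python3 -c "
from cell import arm; from h import *; st(arm)"
```

```text
rail in rack: x -8.5 y 0.1 z 88.5 mm F x -7.3 y -1.6 z 0.6 yaw -0.3705 tq [0.31 1.52 0.49] t 11.75
```

Emit:
carry_out(
  claw=[0.5,0.5,0.5,0.5,0.5,0.5],
  delta_pos=[
    [0,-0.3,0],
    [0,0,0.3],
    [0,0.15,0],
    [0,0.1,0],
    [0,0.05,0],
    [0,0,0],
  ],
  angular=[
    [0,0,0],
    [0,0,0],
    [0,0,0],
    [0,0,0],
    [0,0,0],
    [0,0,0],
  ],
)

```text
clock: 12.35
position: [0.5717, -0.2953, 0.1339]
ee_rot: [-2.59, -1.771, 0.003]
force: [-10.1, 3.4, 3.3]
width: 0.123
gripper_force: 50.0
```

```bash
python3 -c "
from cell import arm; from h import *; st(arm)"
```

```text
rail in rack: x -9.5 y 0.4 z 85.3 mm F x -10.6 y -0.5 z 3.3 yaw -0.3710 tq [0.77 2.12 0.12] t 12.35
```

Emit:
carry_out(
  claw=[0.5,0.5,0.5,0.5,0.5,0.5],
  delta_pos=[
    [0,-0.3,0],
    [0,0,-0.47],
    [0,0.15,0],
    [0,0.1,0],
    [0,0.05,0],
    [0,0,0],
  ],
  angular=[
    [0,0,0],
    [0,0,0],
    [0,0,0],
    [0,0,0],
    [0,0,0],
    [0,0,0],
  ],
)

```text
clock: 12.95
position: [0.574, -0.2961, 0.139]
ee_rot: [2.592, 1.774, 0.0]
force: [-0.6, 0.2, -3.0]
width: 0.126
gripper_force: 50.0
```

```bash
python3 -c "
from cell import arm; from h import *; st(arm)"
```

```text
rail in rack: x -7.2 y 0.4 z 90.4 mm F x -0.6 y -0.0 z -3.0 yaw -0.3705 tq [-0.2   0.16  0.02] t 12.95
```

Emit:
carry_out(
  claw=[0.5,0.5,0.5,0.5,0.5,0.5],
  delta_pos=[
    [0,-0.3,0],
    [0,0,0.6],
    [0,0.15,0],
    [0,0.1,0],
    [0,0,0],
    [0,0,0],
  ],
  angular=[
    [0,0,0],
    [0,0,0],
    [0,0,0],
    [0,0,0],
    [0,0,0],
    [0,0,0],
  ],
)

```text
clock: 13.55
position: [0.5716, -0.295, 0.132]
ee_rot: [-2.59, -1.772, 0.003]
force: [-5.1, 1.6, -3.7]
width: 0.129
gripper_force: 50.0
```

Run:
```python
from cell import arm; from h import *; st(arm)
p=arm.get_image("wrist"); cv2.imwrite("pics/w2.png",cv2.resize(p["frame"][0:300,300:640,::-1],None,fx=2,fy=2,interpolation=2))
```

```text
rail in rack: x -9.7 y 0.5 z 83.4 mm F x -5.4 y -0.3 z -3.7 yaw -0.3707 tq [0.23 1.34 0.01] t 13.55
```

View pics/w2.png

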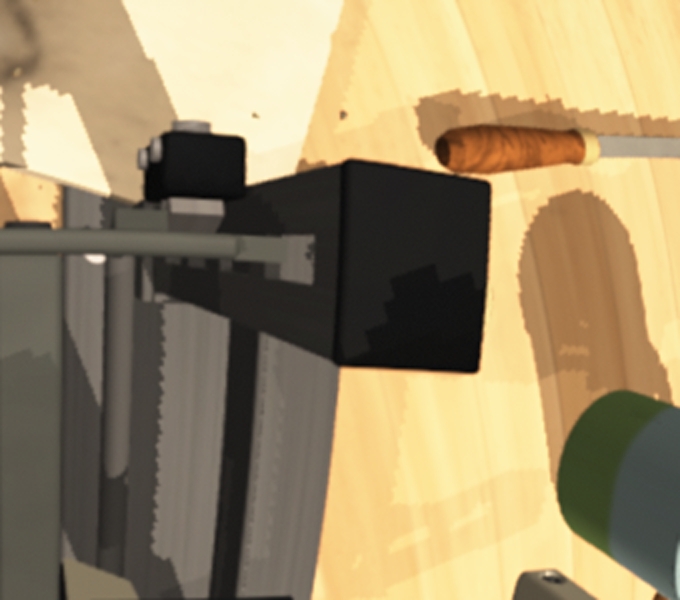

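At rail height 90.4 mm there was no contact at x = -7.2, so the tabs found the slots there. The wrist view, taken at the lower height, shows the left tab in line with its post at about (290,255). I'll return to that height and go in.

Emit:
carry_out(
  claw=[0.5,0.5,0.5,0.5,0.5,0.5,0.5,0.5,0.5],
  delta_pos=[
    [0,-0.3,0],
    [0,0,-0.35],
    [0,0,-0.35],
    [0,0.15,0],
    [0,0.15,0],
    [0,0.1,0],
    [0,0.1,0],
    [0,0.1,0],
    [0,0,0],
  ],
  angular=[
    [0,0,0],
    [0,0,0],
    [0,0,0],
    [0,0,0],
    [0,0,0],
    [0,0,0],
    [0,0,0],
    [0,0,0],
    [0,0,0],
  ],
)

```text
clock: 14.5
position: [0.5762, -0.2969, 0.1397]
ee_rot: [2.592, 1.774, -0.0]
force: [-0.3, -1.1, -6.3]
width: 0.129
gripper_force: 50.0
```

```bash
python3 -c "
from cell import arm; from h import *; st(arm)"
```

```text
rail in rack: x -4.8 y 0.4 z 91.1 mm F x 0.1 y -1.1 z -6.3 yaw -0.3704 tq [-0.22  0.2  -0.03] t 14.5
```

Emit:
carry_out(
  claw=[0.5,0.5,0.5,0.5,0.5],
  delta_pos=[
    [0,0,0.07],
    [0,0.15,0],
    [0,0.15,0],
    [0,0.1,0],
    [0,0,0],
  ],
  angular=[
    [0,0,0],
    [0,0,0],
    [0,0,0],
    [0,0,0],
    [0,0,0],
  ],
)

```text
clock: 15.0
position: [0.5801, -0.2984, 0.1393]
ee_rot: [2.592, 1.774, 0.0]
force: [-0.3, -0.4, -4.0]
width: 0.125
gripper_force: 50.0
```

```bash
python3 -c "
from cell import arm; from h import *; st(arm)"
```

```text
rail in rack: x -0.6 y 0.4 z 90.7 mm F x -0.2 y -0.5 z -4.0 yaw -0.3705 tq [-0.22  0.14 -0.03] t 15.0
```

Emit:
carry_out(
  claw=[0.5,0.5,0.5],
  delta_pos=[
    [0,0.1,0],
    [0,0.05,0],
    [0,0,0],
  ],
  angular=[
    [0,0,0],
    [0,0,0],
    [0,0,0],
  ],
)

```text
clock: 15.3
position: [0.5813, -0.2989, 0.1392]
ee_rot: [2.592, 1.774, 0.0]
force: [0.4, -1.0, -3.0]
width: 0.126
gripper_force: 50.0
```

```bash
python3 -c "
from cell import arm; from h import *; st(arm)"
```

```text
rail in rack: x 0.7 y 0.4 z 90.6 mm F x 0.8 y -0.7 z -3.0 yaw -0.3704 tq [-0.26  0.12 -0.05] t 15.3
```

Emit:
carry_out(
  claw=[0.5,0.5,0.5],
  delta_pos=[
    [0,0.1,0],
    [0,0.05,0],
    [0,0,0],
  ],
  angular=[
    [0,0,0],
    [0,0,0],
    [0,0,0],
  ],
)

```text
clock: 15.6
position: [0.5816, -0.2991, 0.1392]
ee_rot: [-2.591, -1.773, 0.001]
force: [-4.4, 1.4, 0.1]
width: 0.127
gripper_force: 50.0
```

```bash
python3 -c "
from cell import arm; from h import *; st(arm)"
```

```text
rail in rack: x 1.0 y 0.4 z 90.6 mm F x -4.6 y -0.3 z 0.1 yaw -0.3708 tq [0.16 1.08 0.06] t 15.6
```

Emit:
carry_out(
  claw=[0.5,0.5,0.5,0.5,0.5,0.5,0.5,0.5,0.5,0.5],
  delta_pos=[
    [0,-0.1,0],
    [0,-0.08,0],
    [0,0,0],
    [0,0,0.1],
    [0,0,0.1],
    [0,0,0.1],
    [0,0,0.1],
    [0,0,0.1],
    [0,0,0.1],
    [0,0,0],
  ],
  angular=[
    [0,0,0],
    [0,0,0],
    [0,0,0],
    [0,0,0],
    [0,0,0],
    [0,0,0],
    [0,0,0],
    [0,0,0],
    [0,0,0],
    [0,0,0],
  ],
)

```text
clock: 16.6
position: [0.5814, -0.2987, 0.1335]
ee_rot: [2.592, 1.774, 0.001]
force: [0.5, -0.1, 3.8]
width: 0.128
gripper_force: 50.0
```

```bash
python3 -c "
from cell import arm; from h import *; st(arm)"
```

```text
rail in rack: x 0.7 y 0.6 z 84.9 mm F x 0.5 y 0.1 z 3.8 yaw -0.3702 tq [-0.18 -0.23  0.02] t 16.6
```

Emit:
carry_out(
  claw=[0.5,0.5,0.5,0.5],
  delta_pos=[
    [0,0,0.1],
    [0,0,0.1],
    [0,0,0.1],
    [0,0,0],
  ],
  angular=[
    [0,0,0],
    [0,0,0],
    [0,0,0],
    [0,0,0],
  ],
)

```text
clock: 17.0
position: [0.5812, -0.2988, 0.1303]
ee_rot: [2.592, 1.774, 0.001]
force: [0.6, -0.7, 4.4]
width: 0.129
gripper_force: 50.0
```

```bash
python3 -c "
from cell import arm; from h import *; st(arm)"
```

```text
rail in rack: x 0.6 y 0.5 z 81.7 mm F x 0.9 y -0.4 z 4.4 yaw -0.3703 tq [-0.24 -0.3  -0.02] t 17.0
```

Emit:
carry_out(
  claw=[0.5,0.5,0.5,0.5,0.5],
  delta_pos=[
    [0,0,0.1],
    [0,0,0.1],
    [0,0,0.1],
    [0,0,0.1],
    [0,0,0],
  ],
  angular=[
    [0,0,0],
    [0,0,0],
    [0,0,0],
    [0,0,0],
    [0,0,0],
  ],
)

```text
clock: 17.5
position: [0.5807, -0.2984, 0.1256]
ee_rot: [-2.592, -1.774, 0.001]
force: [0.8, 0.2, -1.9]
width: 0.125
gripper_force: 50.0
```

```bash
python3 -c "
from cell import arm; from h import *; st(arm)"
```

```text
rail in rack: x -0.0 y 0.6 z 77.0 mm F x 0.7 y 0.5 z -1.9 yaw -0.3703 tq [-0.35 -0.27  0.01] t 17.5
```

Emit:
carry_out(
  claw=[0.5,0.5,0.5,0.5],
  delta_pos=[
    [0,0,0.1],
    [0,0,0.05],
    [0,0,0.05],
    [0,0,0],
  ],
  angular=[
    [0,0,0],
    [0,0,0],
    [0,0,0],
    [0,0,0],
  ],
)

```text
clock: 17.9
position: [0.5802, -0.2984, 0.1237]
ee_rot: [-2.592, -1.773, 0.001]
force: [-0.1, -1.2, -4.5]
width: 0.128
gripper_force: 50.0
```

Run:
```python
from cell import arm; from h import *; st(arm)
```

```text
rail in rack: x -0.5 y 0.4 z 75.1 mm F x 0.4 y -1.2 z -4.5 yaw -0.3706 tq [-0.27  0.24 -0.01] t 17.9
```

Emit:
carry_out(
  claw=[0.5,0.5,0.5],
  delta_pos=[
    [0,0,0.08],
    [0,0,0.07],
    [0,0,0],
  ],
  angular=[
    [0,0,0],
    [0,0,0],
    [0,0,0],
  ],
)

```text
clock: 18.2
position: [0.5804, -0.2986, 0.1233]
ee_rot: [-2.592, -1.774, -0.0]
force: [-5.7, 3.4, 6.5]
width: 0.128
gripper_force: 50.0
```

Run:
```python
from cell import arm; from h import *; st(arm)
p=arm.get_image("scene"); cv2.imwrite("pics/s3.png",cv2.resize(p["frame"][150:300,210:390,::-1],None,fx=4,fy=4,interpolation=2))
```

```text
rail in rack: x -0.3 y 0.4 z 74.7 mm F x -6.5 y 1.1 z 6.5 yaw -0.3706 tq [0.27 1.03 0.06] t 18.2
```

View pics/s3.png

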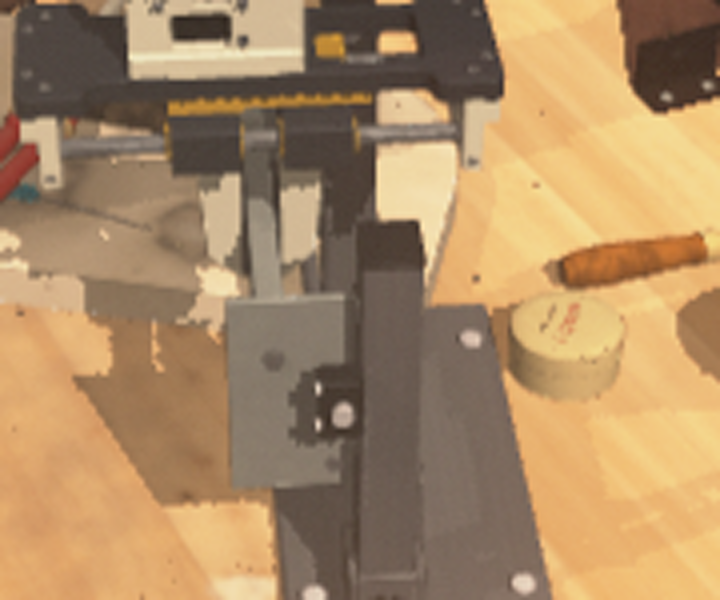

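The scene view shows the near cheek against the post, with the catch housing at (335,405) standing over the lug. Bottom contact was felt at 74.7 mm, which matches entry at 90.5 mm. I'll press slightly more, relax, release and retreat.

Emit:
carry_out(
  claw=[0.5,0.5,0.5,0.5,1.6,2.2,3,3,3],
  delta_pos=[
    [0,0,0.05],
    [0,0,0.05],
    [0,0,-0.1],
    [0,0,-0.13],
    [0,0,0],
    [0,0,0],
    [0,0,0],
    [0,0,0],
    [0,0,0],
  ],
  angular=[
    [0,0,0],
    [0,0,0],
    [0,0,0],
    [0,0,0],
    [0,0,0],
    [0,0,0],
    [0,0,0],
    [0,0,0],
    [0,0,0],
  ],
)

```text
clock: 19.15
position: [0.581, -0.2987, 0.124]
ee_rot: [2.592, 1.774, 0.0]
force: [-0.2, 0.6, 1.1]
width: 0.327
gripper_force: 0.0
```

Run:
```python
from cell import arm; from h import *; st(arm); print(arm.observe()["width"]*9.18,arm.observe()["gripper_force"])
```

```text
rail in rack: x 0.4 y 0.5 z 75.4 mm F x -0.4 y 0.5 z 1.1 yaw -0.3704 tq [-0.07  0.08 -0.06] t 19.15
2.9987276412498356 0.0
```

Emit:
carry_out(
  claw=[3,3,3,3,3,3,3,3,3,3,3,3],
  delta_pos=[
    [0,0,-0.5],
    [0,0,-1],
    [0,0,-1.5],
    [0,0,-2],
    [0,0,-2.5],
    [0,0,-2.5],
    [0,0,-2.5],
    [0,-3,-2],
    [0,-4,0],
    [0,-4,0],
    [0,-3,0],
    [0,0,0],
  ],
  angular=[
    [0,0,0],
    [0,0,0],
    [0,0,0],
    [0,0,0],
    [0,0,0],
    [0,0,0],
    [0,0,0],
    [0,0,0],
    [0,0,0],
    [0,0,0],
    [0,0,0],
    [0,0,0],
  ],
)

```text
clock: 20.35
position: [0.447, -0.2476, 0.2705]
ee_rot: [-2.593, -1.771, -0.003]
force: [0.4, -0.6, -0.3]
width: 0.33
gripper_force: 0.0
```

Run:
```python
from cell import arm; from h import *; st(arm)
P=[arm.get_image(n) for n in ("scene","top","wrist")]
a=cv2.resize(P[0]["frame"][160:290,220:350,::-1],(400,400),interpolation=2)
b=cv2.resize(P[2]["frame"][0:320,320:640,::-1],(400,400),interpolation=2)
cv2.imwrite("pics/end.png",np.hstack([a,b]))
V=[]
for p in P[:2]:
    r=arm.trace("rail",p); print(r[0]["conf"] if r else None)
    if r: V.append((p,r[0]["region"].astype(float)))
```

```text
rail in rack: x -143.0 y -0.3 z 221.9 mm F x 0.6 y -0.5 z -0.3 yaw -0.3723 tq [-0.08  0.08 -0.07] t 20.35
0.73
0.63
```

View pics/end.png

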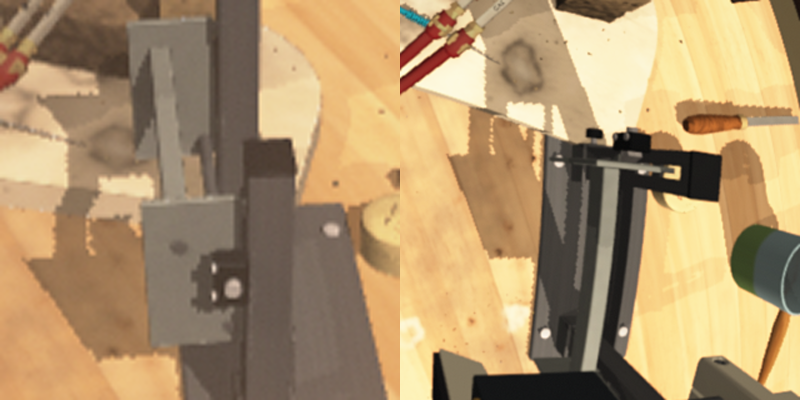

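The end view shows the rail hanging level against both posts, with the near catch at (232,285) over the lug and the gripper clear. No catch load was left before bottoming, so I'm handing in.

```bash
python3 -c "
from cell import arm; print(arm.sign_off())"
```

```text
the job is handed in; nothing more can be done
None
```

The rail is clipped home in the stand and released, and the job was handed in at about 20 s of robot time. The catches could only be judged by feel and by the pictures: their resistance vanished before the rail bottomed at about 75 mm, and the hand-in returned no verdict.

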